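# Hold a scraper to the grinder's stone through the guard port

### The job

The broad flat scraper needs its edge dressed. Lift it out of the tool stand, lower its blade through the narrow slot on top of the running grinder's guard until the edge bears gently on the turning stone, and finish there, still gripping the scraper and holding it upright with its edge on the stone. Leave the other two tools standing in the stand, and the camera and the jar where they are.

Things in the scene. Friction and masses are not known exactly. Their poses are not given: they have to be found in the camera images.
- scraper_handle (a point): Broad flat scraper, upright, blade down, in one of the stand's slots (which one varies). This point: mid-handle. z up the tool, x across the blade's thickness, y along its edge. Wooden handle 20 mm in x, 26 in y, 88 tall (plus a 4 mm knob), the only flat-sided one. Below it a brass ferrule 18 x 24 x 12 mm, resting on the stand's top board, then the blade: see scraper. About 90 g.
- scraper_edge (a point): The middle of the broad scraper's cutting edge, its lowest point, 120 mm below the middle of the handle; same axes.
- scraper: The whole broad scraper; origin at the middle of the cutting edge, 120 mm below mid-handle, axes as scraper_handle. Steel blade 24 mm wide (y), 3 mm thick (x), 64 mm long below the ferrule; the last 8 mm are ground from both sides to an edge about 2 mm thick.
- narrow_handle (a point): Narrow scraper (leave standing): blade 12 mm wide, slim round wooden handle at most 22 mm in diameter, 80 mm tall, in another slot. This point lies on its axis, 50 mm above the stand's top board.
- burnisher_handle (a point): Round burnisher (leave standing): 4.5 mm steel rod, short pear-shaped wooden handle at most 32 mm in diameter, 62 mm tall, in another slot. This point lies on its axis, 45 mm above the stand's top board.
- stand: Wooden tool stand, fixed: origin at the centre of its underside, z up. Foot board 90 x 220 mm, two cheeks, top board 60 x 220 mm, its upper face 85 mm above the bench, with three through slots in a row along the stand's y at -62, 0 and +62 mm, each 6 mm wide in x and 27 mm long in y.
- grinder: Small bench grinder, fixed: origin under the centre of its 150 x 200 mm foot, z up. Motor axis along its y, 85 mm above the bench, motor top 135 mm. Round sheet-steel guard, 122 mm in x and 44 in y, centred at x = 0, y = +75 mm, top 145 mm above the bench, clear outer cover; the bright steel guide block with the slot stands on top of it.
- port (a point): Centre of the slot's mouth on top of the guide block: grinder x +33, y +75 mm, 160 mm above the bench; axes as the grinder's. The slot goes straight down: 5 mm wide in x, 26 mm long in y (blade plus 2 mm each way), 2 mm chamfer at the mouth, 28 mm deep; block 24 x 44 mm. The edge meets the stone about 38 mm below this point.
- stone: Grinding stone inside the guard, 100 mm in diameter, 30 mm wide, origin at its centre on the motor's axis (33 mm from the slot in x, 75 mm below the mouth). It turns slowly all the time (about 10 rad/s); at the slot its rim moves upwards. Hard: gives less than 1 mm under 20 N.
- compact_camera: Bystander: silver compact camera lying on its back on the bench, 56 x 94 x 27 mm, origin under its centre.
- paste_jar: Bystander: small closed glass jar with a brass lid, 52 mm in diameter, 62 mm tall, origin under its centre.
Things that resemble listed ones, but are neither listed nor needed, are in the scene too. There is more than one size of the stand; the one meant has the size given above.

How it is judged:
By the outcome, as a careful person would: the job done as asked, in the order asked, and still so for the second after the job is handed in, while the arm keeps its last pose, push and grip.
It also fails if it takes over 48 s, if anything falls off the work surface, if the arm or the gripper's body presses on something with over 40 N, if the wrist force passes 120 N, or if a joint passes its speed limit or range.

### The arm

A 7-joint arm with a two-finger parallel gripper is mounted at the origin on the work surface. World frame = base frame: x ahead of the robot, y to its left, z up, the work surface at z = 0. Lengths are in m, angles in rad, forces in N, time in s.
With the tool pointing down it reaches from about 0.425 to 0.925 m from the base axis. Payload 6.8 kg.
Tool frame: the origin (TCP) lies at the very end of the fingers, on their centre line; the grasp point (between the pads) lies 19 mm behind it; z points along the fingers, y is the line along which they close (so a half turn about z gives the same grasp; the last joint's range is limited). The gripper opens to 85 mm and grips with 20 to 120 N. Pads are 22 mm wide; open, the fingers measure 114 mm over their backs; the gripper's body (76 mm by 85 mm) begins 54 mm behind the grasp point. The pads swing forward as they close: fully open they stand 13 mm farther back than shut.
Start: joints at [-1.268, 0.477, 0.022, 1.555, -0.011, 1.109, -0.083], TCP at [0.27, 0.619, 0.193] pointing down, gripper open.
Joint ranges: [-2.96, 2.96], [-0.34, 2.1], [-1.41, 1.46], [0.24, 2.44], [-1.37, 4.51], [0.17, 1.92], [-2.96, 2.96]. Speed limits (rad/s): [2.39, 2.39, 3.14, 3.14, 3.14, 3.14, 3.14].

### API

Orientations are given as a rotation vector (axis times angle).
In Python, from bench import monitor, optics, r gives the robot as it stands.
- The arm moves only by the shell command python3 -m crank 'ROWS' [OPENING] [FORCE]. ROWS is JSON, a list of rows, each a list of 2 entries, a list of its own where there are three numbers: the shift along the tool's x, y, z in cm, then the turn, a rotation vector about the tool's x, y, z in rad. A call has 1 to 5 rows; each row shifts and turns the commanded pose from where the row before left it, along the tool's axes as they then stand; what a row does not reach is not made up. A row lasts 1/10 s, in which the tool goes at most 50 mm and 8.59 degrees, less where a joint would pass 70% of its speed; a pose out of reach is approached as far as the arm can. A call is refused whole if a number of a shift passes 5 or a number of a turn 0.15, either way. A call with a gripper value outside its range is refused whole. OPENING is the finger opening in cm, from 0 to 8.54, set as the call begins (- or left out, the last holds). The fingers move at their own pace and stop on an object; FORCE is the grip in N (left out, the last holds). Time passes only in rows, so rows that do not move let the fingers close. It gives the time, the measured TCP pose, the force, the opening and the grip force at its end, in the units of the state.
- monitor.get_obs(): the state, without advancing time (a new reading comes with each control period).
- optics.grab_frame(name): name is "scene" or "top" or "wrist"; returns (picture, depth): 400x640x3 uint8, red, green, blue; 400x640 float32, m along the optical axis (not along the pixel's ray), 0 where there is no reading.
- optics.camera_model(name): a dict with "vertical_fov" (degrees; the focal length in pixels is half the picture's height over the tangent of half this angle, whatever the lens; pixels are square), "cx", "cy" (the principal point, pixels), "R" (3x3) and "t" (3): a world point X has camera coordinates R X + t; the wrist camera has in their place "hand_eye" (4x4, takes a point from camera to tool coordinates, whose origin is the TCP and whose axes are the flange's). Camera axes: x right, y down, z forward; pixel columns grow to the right and rows downward; lengths in m; the calibration is good to about 2 mm. A picture is of the moment at which its call begins: read the wrist's pose just before it. camera_model takes no time and is no camera call.
- r.hand_in(): hands the job in; it is judged then, once.
The state is a dict: "clock": time; "joints": joint angles; "qvel": joint speeds; "tau": joint torques, N m; "tcp_pos": TCP position; "orientation": TCP orientation; "contact_force": force on the tool from outside, world axes, zero at the start; "moment": the same for the moment, N m; "grip_width": finger opening in m; "gripper_force": force on a finger pad.
Only numpy, scipy, OpenCV 4.12 (cv2) and the standard library are available. Lean on these libraries where they do the work, as an engineer would, in place of code of your own. Each camera call takes 0.05 s, during which the arm holds its last target. There are 200 camera calls.

## Working session

There is one attempt and no reset: what is moved stays moved. The work goes in short steps, Python scripts to look and compute and a shell command to move; the robot and the scene stay as the last step left them, time stands still between calls to the robot, and variables do not carry over. Pictures are saved under pics/ and viewed, at most 10 in all, crops included, and the job is handed in when it is done.

```bash
ls; mkdir -p pics; python3 - <<'E'
from bench import monitor, optics, r
import cv2,numpy as np
o=monitor.get_obs()
for k,v in o.items(): print(k,np.round(v,4))
for n in ["scene","top"]:
    m=optics.camera_model(n); print(n,m)
    p,d=optics.grab_frame(n); np.savez(f"pics/{n}0.npz",p=p,d=d); cv2.imwrite(f"pics/{n}0.png",p[:,:,::-1])
print(optics.camera_model("wrist"))
E
```

```text
pics
clock 0.0
joints [-1.2681  0.4777  0.0224  1.5565 -0.0115  1.1092 -0.0831]
qvel [-0.001  -0.0009 -0.     -0.0001 -0.0003  0.001  -0.0004]
tau [-5.00000e-04 -5.96459e+01  1.60770e+00 -2.81191e+01  1.25000e-02
  9.60000e-03 -0.00000e+00]
tcp_pos [0.2693 0.6182 0.1919]
orientation [-6.4070e-01 -3.0753e+00  2.7000e-03]
contact_force [-0.2509  0.5035  0.8471]
moment [0.0077 0.0319 0.0198]
gripper_force 0.0
grip_width 0.0851
scene {'vertical_fov': 48.6846803622632, 'cx': 317.6725633455928, 'cy': 206.2604256312719, 'R': array([[-0.83964023,  0.54287173,  0.01716292],
       [ 0.33561102,  0.54340422, -0.76946546],
       [-0.42704745, -0.64031409, -0.63845778]]), 't': array([ 0.47407989, -0.10992209,  1.33139031])}
top {'vertical_fov': 56.019046002861145, 'cx': 321.2132225900386, 'cy': 200.1219542720755, 'R': array([[-0.01816558, -0.99979706, -0.00870865],
       [-0.98117002,  0.01950092, -0.19215908],
       [ 0.19228991,  0.00505399, -0.98132515]]), 't': array([0.0209974 , 0.56049054, 1.00114357])}
{'vertical_fov': 60.13850613433413, 'cx': 320.39478339886574, 'cy': 201.1703259892293, 'hand_eye': array([[-7.31026484e-05, -9.57167984e-01, -2.89533152e-01,
         7.40302747e-02],
       [ 9.99999932e-01,  3.44696691e-05, -3.66437855e-04,
         1.20908463e-03],
       [ 3.60722695e-04, -2.89533159e-01,  9.57167916e-01,
        -1.80777053e-01],
       [ 0.00000000e+00,  0.00000000e+00,  0.00000000e+00,
         1.00000000e+00]])}
```

View pics/scene0.png

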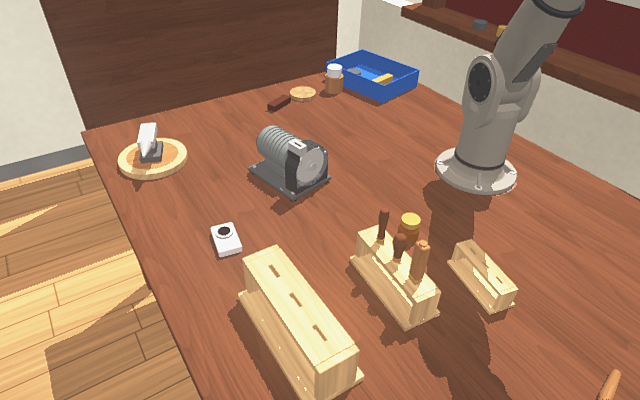

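View pics/top0.png

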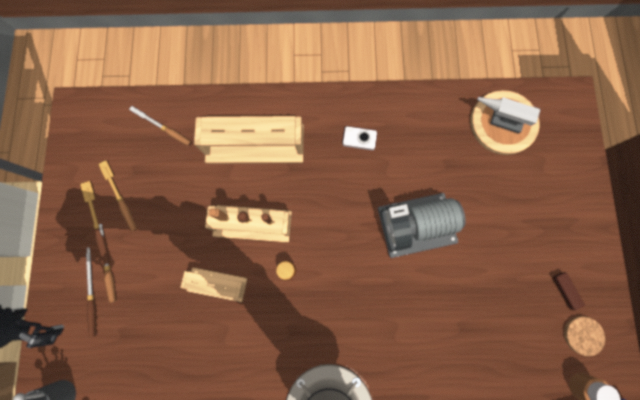

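The scraper could be any of three tools in the tooled stand: scene (421,260), (400,245) and (383,222). The stands at scene (300,310) and (483,275) are empty and the wrong size. The loose tools are top (115,195), (90,205), (105,260), (90,290) and (160,125). The thick, pale, boxy one at scene (421,260) = top (213,212) fits the description. I'll check it in a crop and measure.

```bash
cat > h.py <<'E'
import numpy as np,cv2
from bench import monitor,optics
from scipy.spatial.transform import Rotation as Ro
def cam(n,o=None):
    m=optics.camera_model(n); f=200/np.tan(np.radians(m["vertical_fov"]/2))
    K=np.array([[f,0,m["cx"]],[0,f,m["cy"]],[0,0,1]])
    if n!="wrist": R=m["R"].T; t=-R@m["t"]
    else:
        T=np.eye(4);T[:3,:3]=Ro.from_rotvec(o["orientation"]).as_matrix();T[:3,3]=o["tcp_pos"]
        T=T@m["hand_eye"]; R=T[:3,:3];t=T[:3,3]
    return K,R,t   # cam->world
def cloud(d,c):
    K,R,t=c; v,u=np.mgrid[:400,:640]
    P=np.stack([(u-K[0,2])/K[0,0]*d,(v-K[1,2])/K[1,1]*d,d],-1)
    W=P@R.T+t; W[d<=0]=np.nan; return W
def ray(u,v,z,c):
    K,R,t=c; w=R@np.array([(u-K[0,2])/K[0,0],(v-K[1,2])/K[1,1],1]); return t+w*(z-t[2])/w[2]
def proj(X,c):
    K,R,t=c; p=K@(R.T@(np.asarray(X)-t)); return p[:2]/p[2]
def rect(P):
    (c,s,a)=cv2.minAreaRect((P[:,:2]*1000).astype(np.float32)); return np.round(c,1),np.round(s,1),round(a,1)
E
python3 - <<'E'
from h import *
for n,boxes in [("scene",dict(stand=(340,200,445,335),grind=(245,115,335,205))),("top",dict(stand=(195,195,300,245),grind=(370,180,470,262)))]:
    z=np.load(f"pics/{n}0.npz"); d=z["d"];p=z["p"]; W=cloud(d,cam(n)); 
    for k,(a,b,c,e) in boxes.items():
        w=W[b:e,a:c].reshape(-1,3); 
        print(n,k,"hist",np.histogram(w[:,2][np.isfinite(w[:,2])],bins=np.arange(-.01,.2,.01))[0])
        for lo,hi in ([(.078,.092),(.12,.2)] if k=="stand" else [(.153,.168),(.005,.03)]):
            q=w[(w[:,2]>lo)&(w[:,2]<hi)]
            if len(q)>3: print(lo,len(q),rect(q),np.median(q[:,2]))
    a,b,c,e=boxes["stand"]; a2,b2,c2,e2=boxes["grind"]
    f=lambda im:cv2.resize(im,(390,480 if n=="scene" else 280),interpolation=cv2.INTER_CUBIC)
    im=np.hstack([f(p[b:e,a:c]),f(p[b2:e2,a2:c2])]) 
    cv2.imwrite(f"pics/{n}_crop.png",im[:,:,::-1])
A=cv2.imread("pics/scene_crop.png");B=cv2.imread("pics/top_crop.png")
cv2.imwrite("pics/crop.png",cv2.resize(np.vstack([A,B]),None,fx=.78,fy=.78))
E
```

```text
scene stand hist [7359 1571  888  187  199  152  254  185  299 1778  100  117  144  111
  149  164  160   98  105  106]
0.078 1867 (array([508.1, 212.1]), array([221. ,  63.3]), 84.6) 0.08280341589066909
0.12 893 (array([509.9, 216.3]), array([144.1,  26.5]), 87.5) 0.1512111977440831
scene grind hist [3739  466  722  218  190  162  146  172  195  228  253  291  316  450
  248  138  132    3    0    0]
0.153 113 (array([ 511.8, -184.4]), array([27.4, 46.5]), 12.5) 0.15749515458181962
0.005 1006 (array([ 497. , -261.8]), array([151.1, 202.4]), 11.7) 0.01762175481025513
top stand hist [1151 1640  568   10   12    8   13   16   29 1393   21   20   15   16
   23   47   89   21   63   71]
0.078 1407 (array([504.6, 212.2]), array([220.3,  61. ]), 84.3) 0.08526974466903181
0.12 340 (array([503. , 213.2]), array([145.7,  27.7]), 88.0) 0.15842770429257896
top grind hist [2066 2068  596  436   34   24   27   27   35   72  146  265  485  775
  623  326   92   76    0    0]
0.153 162 (array([ 508.5, -184.2]), array([24.1, 45.3]), 11.0) 0.15985838816556758
0.005 1065 (array([ 505.5, -272. ]), array([284., 236.]), 87.6) 0.019494516334165546
```

View pics/crop.png

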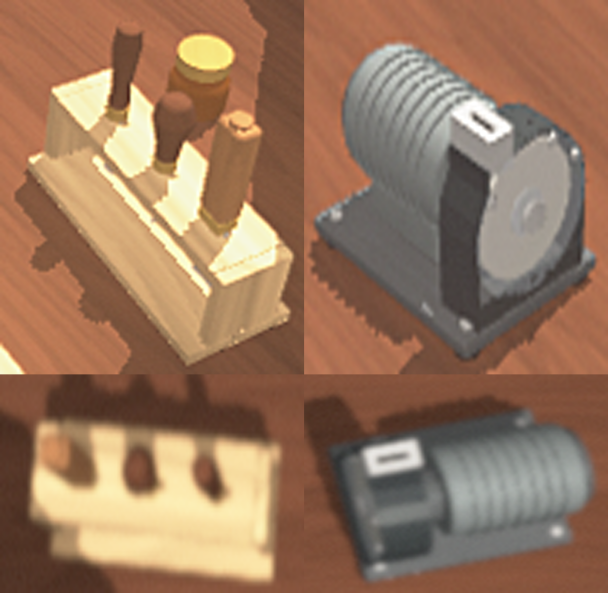

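The crop shows the boxy scraper handle in the stand's near-end slot, with the knob at scene (423,243). The burnisher is in the middle slot and the narrow scraper is at the far end. The slot in the grinder's guide block is clearly visible. I'll rise and turn first, then translate.

```bash
cat >> h.py <<'E'
def todo(pos,yaw_deg,o=None):
    """remaining shift (cm, tool axes) and turn (rad) to pos with tool z down, tool y at yaw"""
    o=o or monitor.get_obs(); R=Ro.from_rotvec(o["orientation"]).as_matrix(); a=np.radians(yaw_deg)
    y=np.array([np.cos(a),np.sin(a),0]); z=np.array([0,0,-1.]); G=np.stack([np.cross(y,z),y,z],1)
    print("t",round(o["clock"],2),"tcp",np.round(o["tcp_pos"],4),"now: shift cm",np.round(100*R.T@(np.array(pos)-o["tcp_pos"]),2),
     "turn",np.round(Ro.from_matrix(R.T@G).as_rotvec(),4),"shift after turn",np.round(100*G.T@(np.array(pos)-o["tcp_pos"]),2),"F",np.round(o["contact_force"],1))
E
python3 -m crank '[[[0,0,-1.5],[0,0,0.14]],[[0,0,-1.5],[0,0,0.14]],[[0,0,-1.5],[0,0,0.14]],[[0,0,-1.5],[0,0,0.14]],[[0,0,-1.5],[0,0,0.14]]]'
python3 -m crank '[[[0,0,0],[0,0,0.14]],[[0,0,0],[0,0,0.14]],[[0,0,0],[0,0,0.14]],[[0,0,0],[0,0,0.14]],[[0,0,0],[0,0,0]]]'
python3 -c "
from h import *
todo((.512,.274,.265),-5.5)"
```

```text
clock: 0.6
tcp_pos: [0.2694, 0.6185, 0.2678]
orientation: [1.664, 2.664, -0.002]
contact_force: [-0.4, 0.5, 0.3]
grip_width: 0.0852
gripper_force: 0.0
clock: 1.1
tcp_pos: [0.2692, 0.6186, 0.2672]
orientation: [2.33, 2.106, -0.001]
contact_force: [1.0, 0.3, 0.6]
grip_width: 0.0857
gripper_force: 0.0
t 1.1 tcp [0.2692 0.6186 0.2672] now: shift cm [-31.84  27.63   0.26] turn [-0.      0.0011 -0.005 ] shift after turn [-31.98  27.47   0.22] F [1.  0.3 0.6]
```

```bash

python3 -m crank '[[[-3.2,2.75,0],[0,0,0]],[[-3.2,2.75,0],[0,0,0]],[[-3.2,2.75,0],[0,0,0]],[[-3.2,2.75,0],[0,0,0]],[[-3.2,2.75,0],[0,0,0]]]' >/dev/null
python3 -m crank '[[[-3.2,2.75,0],[0,0,0]],[[-3.2,2.75,0],[0,0,0]],[[-3.2,2.75,0],[0,0,0]],[[-3.2,2.75,0],[0,0,0]],[[-3.2,2.75,0],[0,0,0]]]' >/dev/null
python3 -m crank '[[[0,0,0],[0,0,0]],[[0,0,0],[0,0,0]]]'
python3 - <<'E'
from h import *
o=monitor.get_obs(); c=cam("wrist",o); p,d=optics.grab_frame("wrist")
np.savez("pics/w1.npz",p=p,d=d,**{k:o[k] for k in("tcp_pos","orientation")})
cv2.imwrite("pics/w1.png",p[:,:,::-1])
W=cloud(d,c).reshape(-1,3); W=W[np.isfinite(W[:,2])]
q=W[(abs(W[:,2]-.085)<.005)]; print("board",rect(q),np.median(q[:,2]))
for lo,hi in((.12,.175),(.178,.187),(.187,.2)):
    q=W[(W[:,2]>lo)&(W[:,2]<hi)&(np.hypot(W[:,0]-.512,W[:,1]-.274)<.03)]; print(lo,len(q),len(q)>3 and rect(q))
todo((.512,.274,.26),-5.5,o); print(proj((.512,.274,.189),c))
E
```

```text
clock: 2.3
tcp_pos: [0.5116, 0.2719, 0.2677]
orientation: [-2.329, -2.108, 0.0]
contact_force: [0.1, 0.4, -0.5]
grip_width: 0.0851
gripper_force: 0.0
board (array([389.1, 193.2]), array([672.7, 279.8]), 3.9) 0.08485459443104018
0.12 258 (array([512.9, 285.3]), array([ 4.4, 20. ]), 84.7)
0.178 476 (array([511.6, 274.8]), array([25.1, 19.4]), 84.8)
0.187 293 (array([512.1, 274.6]), array([14.8, 14.9]), 83.9)
t 2.3 tcp [0.5116 0.2719 0.2677] now: shift cm [0.22 0.02 0.77] turn [-0.0003  0.0001 -0.0037] shift after turn [0.22 0.02 0.77] F [ 0.1  0.4 -0.5]
[320.5005794  194.11167866]
```

View pics/w1.png

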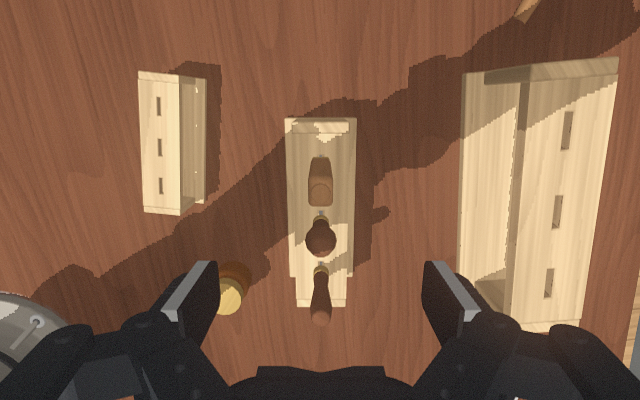

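The wrist view confirms it: the flat 25 x 19 mm handle at pixel (320,185) is the scraper. The burnisher is at (321,238) and the narrow scraper at (321,300). I'll descend with the fingers partly closed, then grip.

```bash

python3 -m crank '[[[0.15,0.02,2],[0,0,-0.005]],[[0.14,0,3],[0,0,0]],[[0,0,3],[0,0,0]],[[0,0,3],[0,0,0]],[[0,0,2.3],[0,0,0]]]' 5 40 >/dev/null
python3 -m crank '[[[0,0,0],[0,0,0]],[[0,0,0],[0,0,0]]]'
python3 -c "
from h import *
todo((.5118,.2748,.135),-5.2)"
python3 -m crank '[[[0,0,0],[0,0,0]],[[0,0,0],[0,0,0]],[[0,0,0],[0,0,0]],[[0,0,0],[0,0,0]],[[0,0,0],[0,0,0]]]' 0 50
python3 -m crank '[[[0,0,0],[0,0,0]],[[0,0,0],[0,0,0]],[[0,0,0],[0,0,0]],[[0,0,0],[0,0,0]],[[0,0,0],[0,0,0]]]'
```

```text
clock: 3.05
tcp_pos: [0.5111, 0.2772, 0.135]
orientation: [-2.321, -2.117, 0.001]
contact_force: [0.4, -0.7, 1.1]
grip_width: 0.0503
gripper_force: 0.0
t 3.05 tcp [0.5111 0.2772 0.135 ] now: shift cm [-0.23  0.09  0.  ] turn [-0.0005  0.     -0.0013] shift after turn [-0.23  0.09  0.  ] F [ 0.4 -0.7  1.1]
clock: 3.55
tcp_pos: [0.5126, 0.2767, 0.1364]
orientation: [-2.324, -2.114, -0.005]
contact_force: [-1.2, 0.1, 5.5]
grip_width: 0.018
gripper_force: 50.0
clock: 4.05
tcp_pos: [0.5126, 0.2767, 0.1365]
orientation: [-2.324, -2.114, -0.005]
contact_force: [-0.5, 0.1, 6.9]
grip_width: 0.0184
gripper_force: 50.0
```

```bash

python3 -m crank '[[[0,0,-1],[0,0,0]],[[0,0,-1.5],[0,0,0]],[[0,0,-2],[0,0,0]],[[0,0,-2],[0,0,0]],[[0,0,-2],[0,0,0]]]' 
python3 -m crank '[[[0,0,-3],[0,0,0]],[[0,0,-3],[0,0,0]],[[0,0,-3],[0,0,0]],[[0,0,-2.5],[0,0,0]],[[0,0,0],[0,0,0]]]'
python3 - <<'E'
from h import *
# port geometry from top and scene, dark slot inside the bright block
for n in("scene","top"):
    z=np.load(f"pics/{n}0.npz"); p=z["p"]; c=cam(n); a,b,cc,e=(275,130,325,165) if n=="scene" else (380,195,420,225)
    W=cloud(z["d"],c); hsv=cv2.cvtColor(p,cv2.COLOR_RGB2HSV)
    m=((p.min(2)>165)&(hsv[...,1]<40)&(W[...,2]>.145)).astype(np.uint8); M=np.zeros_like(m);M[b:e,a:cc]=m[b:e,a:cc]
    cs,_=cv2.findContours(M,cv2.RETR_EXTERNAL,cv2.CHAIN_APPROX_NONE); k=max(cs,key=cv2.contourArea)[:,0]
    P=np.array([ray(u,v,.16,c) for u,v in k]); print(n,len(k),rect(P))
todo((.509,-.184,.336),11.7)
E
```

```text
clock: 4.55
tcp_pos: [0.5116, 0.2756, 0.2212]
orientation: [2.325, 2.113, 0.0]
contact_force: [0.6, 1.1, -1.5]
grip_width: 0.018
gripper_force: 52.2
clock: 5.05
tcp_pos: [0.5135, 0.2763, 0.3393]
orientation: [2.324, 2.112, 0.011]
contact_force: [0.6, -0.2, -0.3]
grip_width: 0.0183
gripper_force: 52.2
scene 36 (array([ 512.6, -181.7]), array([25.5, 44.1]), 12.1)
top 47 (array([ 508.5, -183.7]), array([23.7, 44.2]), 11.5)
t 5.05 tcp [0.5135 0.2763 0.3393] now: shift cm [-45.86   3.94   0.13] turn [ 0.006  -0.004  -0.2997] shift after turn [-44.98  -9.77   0.33] F [ 0.6 -0.2 -0.3]
```

```bash

python3 -m crank '[[[0,0,0],[0.003,-0.002,-0.1]],[[0,0,0],[0.003,-0.002,-0.1]],[[0,0,0],[0,0,-0.1]],[[-2.5,-0.5,0],[0,0,0]],[[-4,-0.8,0],[0,0,0]]]' >/dev/null
python3 -m crank '[[[-4,-0.8,0],[0,0,0]],[[-4,-0.8,0],[0,0,0]],[[-4,-0.8,0],[0,0,0]],[[-4,-0.8,0],[0,0,0]],[[-4,-0.8,0],[0,0,0]]]' >/dev/null
python3 -m crank '[[[-4,-0.8,0],[0,0,0]],[[-4,-0.8,0],[0,0,0]],[[-4,-0.8,0],[0,0,0]],[[-4,-0.8,0],[0,0,0]],[[-4,-0.8,0],[0,0,0]]]' >/dev/null
python3 -m crank '[[[-3,-0.5,0],[0,0,0]],[[0,0,0],[0,0,0]],[[0,0,0],[0,0,0]],[[0,0,0],[0,0,0]]]'
python3 - <<'E'
from h import *
o=monitor.get_obs(); p,d=optics.grab_frame("wrist")
np.savez("pics/w2.npz",p=p,d=d,**{k:o[k] for k in("tcp_pos","orientation")})
p2,d2=optics.grab_frame("scene"); np.savez("pics/s2.npz",p=p2,d=d2)
c=cv2.resize(p2[70:200,230:360],(400,400),interpolation=cv2.INTER_CUBIC)
cv2.imwrite("pics/w2.png",np.hstack([p[:400,140:540],c])[:,:,::-1])
todo((.519,-.233,.336),11.7,o)
W=cloud(d,cam("wrist",o)).reshape(-1,3); W=W[np.isfinite(W[:,2])]
q=W[(abs(W[:,2]-.16)<.005)&(np.hypot(W[:,0]-.51,W[:,1]+.184)<.04)]; print(len(q),len(q)>3 and rect(q),np.median(q[:,2]) if len(q) else 0)
E
```

```text
clock: 6.95
tcp_pos: [0.5165, -0.2273, 0.3363]
orientation: [-1.978, -2.436, 0.01]
contact_force: [0.6, 0.5, -1.0]
grip_width: 0.0186
gripper_force: 52.2
t 6.95 tcp [ 0.5165 -0.2273  0.3363] now: shift cm [-0.61  0.13  0.03] turn [-0.0073  0.0016  0.0024] shift after turn [-0.61  0.13  0.03] F [ 0.6  0.5 -1. ]
943 (array([ 510.2, -184.1]), array([23.9, 44.2]), 11.0) 0.15972397811862465
```

View pics/w2.png

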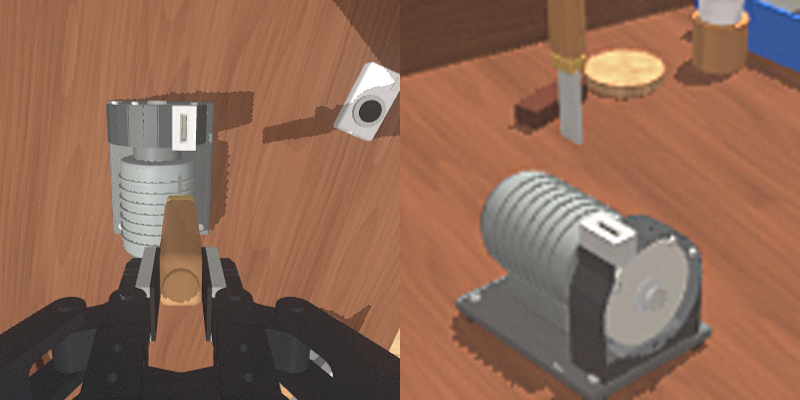

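Wrist view, left: the scraper is held with its knob at crop (180,288), and the guide block with its dark slot is at (184,128), unobstructed. Scene view, right: the blade hangs straight with its edge at crop (572,142), above the bench and clear of the grinder. Next I'll measure the held scraper's lean and its offset from the TCP.

```bash
python3 - <<'E'
from h import *
o=monitor.get_obs(); R=Ro.from_rotvec(o["orientation"]).as_matrix()
zw=np.load("pics/w2.npz"); zs=np.load("pics/s2.npz")
for n,z in(("wrist",zw),("scene",zs)):
    ow=dict(tcp_pos=zw["tcp_pos"],orientation=zw["orientation"])
    W=cloud(z["d"],cam(n,ow)).reshape(-1,3); T=(W-ow["tcp_pos"])@R*1000
    T=T[np.isfinite(T[:,0])&(abs(T[:,0])<30)&(abs(T[:,1])<16)&(T[:,2]>-45)&(T[:,2]<135)]
    for lo in range(-45,135,12):
        q=T[(T[:,2]>=lo)&(T[:,2]<lo+12)]
        if len(q)>4: a=np.percentile(q,[4,50,96],axis=0); print(n,lo,len(q),"x",np.round(a[:,0],1),"y",np.round(a[:,1],1),"zmax",round(q[:,2].max(),1))
# slot centre: dark pixels inside the block, wrist
c=cam("wrist",ow); p=zw["p"].astype(int); W=cloud(zw["d"],c)
blk=(abs(W[...,2]-.16)<.006)&(np.hypot(W[...,0]-.51,W[...,1]+.184)<.03)
h=np.zeros((400,640),np.uint8); k=cv2.convexHull(np.argwhere(blk)[:,::-1].astype(np.int32)); cv2.fillConvexPoly(h,k,1); h=cv2.erode(h,np.ones((5,5)))
m=(h>0)&(p.max(2)<150); v,u=np.nonzero(m); P=np.array([ray(a,b,.16,c) for a,b in zip(u,v)]); print("slot",len(u),rect(P),P.mean(0))
E
```

```text
wrist -45 559 x [ 9.4 10.7 12.1] y [-12.3   0.2  12.4] zmax -33.0
wrist -33 385 x [ 8.1 10.6 11.1] y [-8.6  0.2  9.1] zmax -21.1
wrist -21 308 x [ 8.  10.6 11. ] y [-8.7  0.2  9.1] zmax -9.0
wrist -9 259 x [ 8.1 10.5 10.9] y [-8.7  0.2  9. ] zmax 3.0
wrist 3 212 x [ 7.8 10.5 10.9] y [-8.7 -0.4  8.9] zmax 15.0
wrist 15 186 x [ 7.5 10.5 10.9] y [-8.8  0.2  8.9] zmax 27.0
wrist 27 111 x [ 8.1 10.5 10.9] y [-8.7  0.1  8.8] zmax 37.0
wrist 39 110 x [8.5 9.4 9.9] y [-8.   0.1  8.2] zmax 50.9
wrist 51 18 x [9.  9.4 9.8] y [-1.3 -0.2  0.8] zmax 61.0
wrist 63 17 x [9.3 9.5 9.8] y [-1.4  0.1  0.9] zmax 75.0
wrist 75 15 x [9.2 9.4 9.7] y [-1.5 -0.7  0.9] zmax 86.5
wrist 87 13 x [9.2 9.4 9.6] y [-1.6 -0.7  0.9] zmax 98.9
wrist 99 12 x [9.3 9.4 9.5] y [-1.6 -0.3  0.9] zmax 110.4
scene -45 48 x [ 4.8  9.1 11.9] y [-11.4   2.1  14.8] zmax -33.5
scene -33 68 x [-11.5   7.3  11.8] y [-5.9 10.1 13.3] zmax -21.1
scene -21 58 x [-13.6   7.6  10.8] y [-4.8 10.  13.4] zmax -9.0
scene -9 59 x [-9.5  7.  11.7] y [-5.5 10.3 13.8] zmax 3.0
scene 3 59 x [-10.5   7.1  11.2] y [-3.3 10.3 12.9] zmax 14.9
scene 15 57 x [-13.    6.9  11.4] y [-4.1 10.1 12.9] zmax 27.0
scene 27 48 x [-13.1   6.9  11.1] y [-2.7 10.4 13.1] zmax 38.2
scene 39 53 x [-12.2   4.8  10.3] y [-3.8  9.1 12. ] zmax 50.8
scene 51 24 x [-10.7   5.6   9.2] y [-1.7  3.1  9. ] zmax 62.3
scene 63 35 x [-15.7  -1.2   9.1] y [-0.9  1.9  4.8] zmax 74.7
scene 75 34 x [-15.8  -2.7   9. ] y [1.1 3.  4.9] zmax 86.9
scene 87 31 x [-12.2  -0.4  10. ] y [-0.   2.9  4.8] zmax 98.6
scene 99 28 x [-14.4  -3.6   9.2] y [0.5 2.  4.7] zmax 110.7
scene 111 14 x [-15.1  -1.5   8.8] y [0.3 2.  3.1] zmax 117.5
slot 25 (array([ 510.2, -183.6]), array([ 4.9, 24.1]), 9.4) [ 0.51074095 -0.18532054  0.16      ]
```

```bash

python3 -m crank '[[[1,0,0],[-0.007,0.0015,0.0075]],[[2,0,0],[0,0,0]],[[1.5,0,0],[0,0,0]],[[0,0,1],[0,0,0]],[[0,0,0],[0,0,0]]]' >/dev/null
python3 -m crank '[[[0,0,0],[0,0,0]],[[0,0,0],[0,0,0]]]'
python3 -c "
from h import *
todo((.5098,-.1818,.283),11.4)"
```

```text
clock: 7.75
tcp_pos: [0.5076, -0.1853, 0.3268]
orientation: [1.992, 2.427, -0.001]
contact_force: [-0.2, -0.7, -0.7]
grip_width: 0.0185
gripper_force: 52.2
t 7.75 tcp [ 0.5076 -0.1853  0.3268] now: shift cm [0.31 0.28 4.38] turn [ 0.0004  0.0017 -0.0026] shift after turn [0.3  0.29 4.38] F [-0.2 -0.7 -0.7]
```

```bash

python3 -m crank '[[[0.3,0.29,1.5],[0,0,-0.002]],[[0,0,1.4],[0,0,0]],[[0,0,1.3],[0,0,0]],[[0,0,0],[0,0,0]],[[0,0,0],[0,0,0]]]' >/dev/null
for i in 1 2 3; do python3 -m crank '[[[0,0,0],[0,0,0]]]'|grep tcp; done
python3 - <<'E'
from h import *
o=monitor.get_obs(); todo((.5098,-.1818,.283),11.4,o); p,d=optics.grab_frame("wrist")
np.savez("pics/w3.npz",p=p,d=d,**{k:o[k] for k in("tcp_pos","orientation")})
W=cloud(d,cam("wrist",o)).reshape(-1,3)
R=Ro.from_rotvec(o["orientation"]).as_matrix();T=(W-o["tcp_pos"])@R*1000
q=W[(abs(W[:,2]-.16)<.004)&(np.hypot(W[:,0]-.51,W[:,1]+.184)<.04)]; print(len(q),rect(q))
t=(q-o["tcp_pos"])@R*1000
near=t[t[:,0]>12]; print("block near part: x",np.percentile(near[:,0],[2,98]),"y",np.percentile(near[:,1],[2,50,98]))
B=T[(T[:,2]>60)&(T[:,2]<112)&(abs(T[:,0])<14)&(abs(T[:,1])<6)];print("blade",len(B),np.percentile(B,[4,50,96],axis=0).round(1))
c=p[100:250,245:395]; cv2.imwrite("pics/w3.png",cv2.resize(c,(600,600),interpolation=cv2.INTER_CUBIC)[:,:,::-1])
E
```

```text
tcp_pos: [0.5102, -0.1815, 0.2853]
tcp_pos: [0.5103, -0.1814, 0.2853]
tcp_pos: [0.5101, -0.1813, 0.2851]
t 8.55 tcp [ 0.5101 -0.1813  0.2851] now: shift cm [-0.04 -0.04  0.21] turn [0.0011 0.0014 0.0005] shift after turn [-0.04 -0.04  0.21] F [-0.2 -0.1 -0.9]
814 (array([ 508.8, -178.5]), array([23.9, 33.2]), 11.9)
block near part: x [12.35825869 19.62388145] y [-12.46205757  -0.80236536  10.86487367]
blade 62 [[  9.1  -1.5  61.4]
 [  9.4  -0.3  81.6]
 [  9.7   0.9 107. ]]
```

View pics/w3.png

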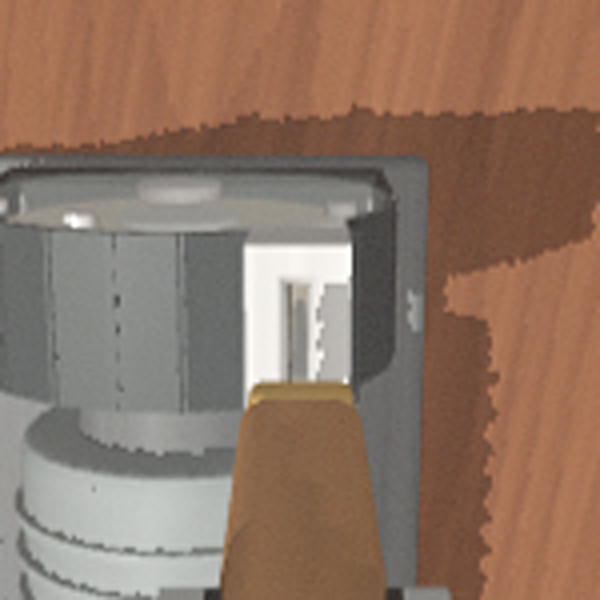

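The crop shows the blade edge-on above the slot (crop x≈295, slot centre ≈296). The block's centre is about 0.5 mm to tool -y of the blade. I'll correct that and lower slowly.

```bash

python3 -m crank '[[[0.02,-0.05,0.4],[0.001,0.001,0]],[[0,0,0.4],[0,0,0]],[[0,0,0.3],[0,0,0]],[[0,0,0.2],[0,0,0]],[[0,0,0],[0,0,0]]]' 
python3 -m crank '[[[0,0,0.2],[0,0,0]],[[0,0,0.2],[0,0,0]],[[0,0,0],[0,0,0]]]'
```

```text
clock: 9.1
tcp_pos: [0.5091, -0.181, 0.2713]
orientation: [-1.989, -2.431, 0.002]
contact_force: [0.2, -0.2, -1.7]
grip_width: 0.0186
gripper_force: 52.2
clock: 9.4
tcp_pos: [0.5092, -0.181, 0.2674]
orientation: [-1.989, -2.431, 0.001]
contact_force: [0.1, -0.1, -1.4]
grip_width: 0.0182
gripper_force: 52.2
```

Edge is about 8 mm inside the slot with no contact force. Continuing down.

```bash

python3 -m crank '[[[0,0,0.4],[0,0,0]],[[0,0,0.4],[0,0,0]],[[0,0,0.4],[0,0,0]],[[0,0,0.4],[0,0,0]],[[0,0,0],[0,0,0]]]' 
python3 -m crank '[[[0,0,0.3],[0,0,0]],[[0,0,0.3],[0,0,0]],[[0,0,0],[0,0,0]]]'
python3 -m crank '[[[0,0,0.2],[0,0,0]],[[0,0,0],[0,0,0]],[[0,0,0],[0,0,0]]]'
```

```text
clock: 9.9
tcp_pos: [0.509, -0.1809, 0.251]
orientation: [-1.988, -2.431, 0.002]
contact_force: [-0.3, -0.1, -1.6]
grip_width: 0.0187
gripper_force: 52.2
clock: 10.2
tcp_pos: [0.5091, -0.1809, 0.2453]
orientation: [-1.989, -2.431, 0.002]
contact_force: [-0.8, -1.0, -0.4]
grip_width: 0.0182
gripper_force: 52.2
clock: 10.5
tcp_pos: [0.5094, -0.1811, 0.2438]
orientation: [-1.989, -2.431, 0.001]
contact_force: [-0.8, 0.6, -2.2]
grip_width: 0.0185
gripper_force: 52.2
```

```bash

for i in 1 2 3 ; do python3 -m crank '[[[0,0,0.1],[0,0,0]],[[0,0,0],[0,0,0]],[[0,0,0],[0,0,0]]]'|egrep 'tcp|contact'; done
python3 -m crank '[[[0,0,0.1],[0,0,0]],[[0,0,0],[0,0,0]],[[0,0,0],[0,0,0]]]'
```

```text
tcp_pos: [0.5094, -0.1811, 0.2427]
contact_force: [-0.1, -0.6, -0.4]
tcp_pos: [0.5093, -0.1811, 0.2417]
contact_force: [-0.7, -0.3, -0.6]
tcp_pos: [0.5093, -0.1811, 0.2407]
contact_force: [-0.7, 0.3, -1.0]
clock: 11.7
tcp_pos: [0.5093, -0.1811, 0.2397]
orientation: [-1.989, -2.431, 0.001]
contact_force: [-1.1, 0.1, -1.2]
grip_width: 0.0187
gripper_force: 52.2
```

Still free, with the wrist reading about -1 N from the tool's weight. Going down in 0.5 mm steps.

```bash

python3 -m crank '[[[0,0,0.05],[0,0,0]],[[0,0,0],[0,0,0]],[[0,0,0],[0,0,0]]]'|egrep 'tcp|contact'
python3 -m crank '[[[0,0,0.05],[0,0,0]],[[0,0,0],[0,0,0]],[[0,0,0],[0,0,0]]]'|egrep 'tcp|contact'
python3 -m crank '[[[0,0,0.05],[0,0,0]],[[0,0,0],[0,0,0]],[[0,0,0],[0,0,0]]]'|egrep 'tcp|contact'
python3 -m crank '[[[0,0,0.05],[0,0,0]],[[0,0,0],[0,0,0]],[[0,0,0],[0,0,0]]]'|egrep 'tcp|contact'
```

```text
tcp_pos: [0.5094, -0.1811, 0.2392]
contact_force: [0.6, -0.4, -0.7]
tcp_pos: [0.5095, -0.1811, 0.2388]
contact_force: [0.3, 0.5, -0.2]
tcp_pos: [0.5096, -0.1811, 0.2384]
contact_force: [0.7, 0.5, 0.8]
tcp_pos: [0.5097, -0.1811, 0.238]
contact_force: [1.2, 0.7, 3.3]
```

```bash

python3 -m crank '[[[0,0,0.04],[0,0,0]],[[0,0,0],[0,0,0]],[[0,0,0],[0,0,0]]]'|egrep 'tcp|contact'
for i in 1 2 3; do python3 -m crank '[[[0,0,0],[0,0,0]],[[0,0,0],[0,0,0]],[[0,0,0],[0,0,0]],[[0,0,0],[0,0,0]]]'|egrep 'tcp|contact|width'; done
```

```text
tcp_pos: [0.5098, -0.1811, 0.2376]
contact_force: [0.8, 0.0, 4.1]
tcp_pos: [0.5096, -0.1812, 0.2375]
contact_force: [1.6, 0.8, 4.9]
grip_width: 0.0184
tcp_pos: [0.5096, -0.1811, 0.2375]
contact_force: [1.5, 0.4, 5.0]
grip_width: 0.0185
tcp_pos: [0.5096, -0.1811, 0.2375]
contact_force: [1.5, 0.1, 5.0]
grip_width: 0.0183
```

The force is steady at about 6 N net, and the edge is near z≈0.1225, as expected for the stone. One last visual check.

```bash
python3 - <<'E'
from h import *
o=monitor.get_obs(); p,d=optics.grab_frame("wrist"); s,_=optics.grab_frame("scene")
W=cloud(d,cam("wrist",o)).reshape(-1,3);R=Ro.from_rotvec(o["orientation"]).as_matrix();T=(W-o["tcp_pos"])@R*1000
T=T[np.isfinite(T[:,0])&(abs(T[:,0])<14)&(abs(T[:,1])<14)]
for lo,hi in((-30,-10),(5,30),(39,51)):
    q=T[(T[:,2]>lo)&(T[:,2]<hi)]; print(lo,np.percentile(q,[4,50,96],axis=0).round(1).tolist())
print("ferrule end",T[(T[:,0]>8)&(T[:,2]<54)][:,2].max()); print(o["contact_force"],"tilt",np.degrees(np.arccos(-R[2,2])))
cv2.imwrite("pics/end.png",cv2.resize(s[90:340,200:460],(624,600),interpolation=cv2.INTER_CUBIC)[:,:,::-1])
E
```

```text
-30 [[8.0, -8.5, -29.4], [10.6, 0.2, -20.8], [11.1, 9.2, -11.0]]
5 [[8.0, -8.5, 6.1], [10.5, 0.7, 16.5], [10.9, 9.3, 29.0]]
39 [[8.6, -7.4, 40.6], [9.3, 0.8, 43.6], [9.7, 8.4, 49.2]]
ferrule end 53.263445054220405
[1.52696592 0.10593879 5.01375056] tilt 0.02469846173820151
```

View pics/end.png

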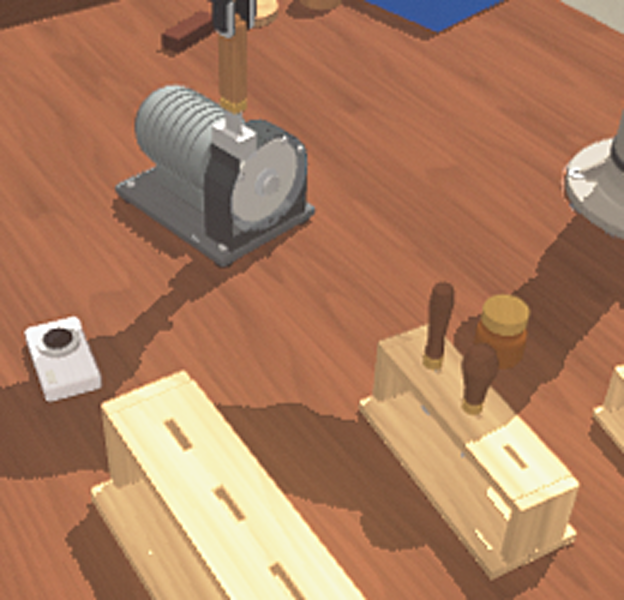

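The blade is in the slot at crop (235,118) with the scraper upright in the fingers. The other two tools are still standing at (437,325) and (478,380), and the camera and jar haven't moved. Handing in.

```bash
python3 -c "
from bench import r
print(r.hand_in())"
```

```text
the job is handed in; nothing more can be done
None
```

The scraper is gripped upright in the guard's slot, its edge bearing on the turning stone at about 6 N; the other two tools, the camera and the jar were left untouched, and the job is handed in.

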